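Pack the specimen carrier against its spring plate

TASK

Pack the green slide box and the mammoth tooth replica upright into the blue carrier, in one tight row with the mounted echinoid that is already in it, thickness along the row and in any order. All three must end flat on the carrier's floor between its left end wall (seen from the robot) and the sprung steel plate, with the row pushed home to the end wall and held by the plate without gaps. Leave the other things on the bench where they are.

Things in the scene. Friction and masses are not known exactly. Their poses are not given: they have to be found in the camera images.
- carrier: Blue open-topped carrier, fixed, lying across the bench, turned up to 26 degrees. Outside 192 (x) x 82 (y) x 36 mm high; walls and floor 6 mm thick: inside 180 x 70 mm, 30 mm deep. Origin: centre of its underside, on the bench. Its x axis runs along the row, to the robot's left, to the left end wall (inner face at x = +90 mm); the sprung plate is at the right end.
- carrier_floor (a point): Centre of the carrier's inner floor, 6 mm above the carrier's origin; axes as the carrier's.
- plate (a joint): Travel (m) of the steel spring plate, which slides towards the carrier's right end (-x): 0 at rest, its upright flat front face at carrier x = -34 mm; at most 0.036. 62 mm wide, 6 mm thick, top 76 mm above the inner floor, no lead-in. The spring pushes it to +x: 6 N at rest, plus 1 N per 10 mm. With all three things packed tightly it stands at 0.014.
- plate_top (a point): Middle of the top edge of the plate's front face, 76 mm above the inner floor; moves with the plate.
- echinoid: Brown domed echinoid fossil (46 mm across, 20 mm high) on a white plaster block, loose, 175 to 350 g. Block 50 (x, along the row) x 64 (y) x 50 mm high, 70 mm high in all. Origin: centre of its underside. It starts standing in the carrier near the left end wall, 0 to 20 mm short of touching it; it can be shoved along the floor.
- slide_box: Dull green box of glass slides, standing upright beside the carrier, loose, 175 to 350 g: 46 (x) thick x 64 (y) wide x 76 mm high, flat faces. Origin: centre of its underside. Can be gripped across its 64 mm width from above; the fingers then pass over the carrier's low side walls.
- tooth: Resin mammoth tooth replica, cream and tan ridges on a dark plinth, standing upright beside the carrier, loose, 175 to 350 g: a block 42 (x) thick x 62 (y) wide x 74 mm high. Origin: centre of its underside. Gripped like the slide box, across its 62 mm width. One of the two stands left of the carrier, the other right, either way round.
- jar: Amber glass jar with black cap, 68 mm across, 95 mm high, loose; leave alone. Origin: centre of its underside.
- pen: Steel probe pen lying on the bench, 140 mm long, loose; leave alone. Origin: on the bench under its middle.
- loose_urchin: Second brown echinoid, unmounted, 72 mm across, 34 mm high, loose on the bench; leave alone. Origin: centre of its underside.
Not all that is in view belongs to the job. Leave any red look-alike of the tooth alone.

How it is judged (in metres and radians):
At the end, for the whole second after the job is handed in: Slide box, tooth and echinoid at rest on the carrier floor (4 mm), upright (0.06 rad), square to the row (0.12 rad), within 8 mm of its centre line, between left wall and plate, any order; plate at 10 to 18 mm of travel (14 = no gap) (z of slide_box in the frame of carrier_floor between -0.004 and 0.004 m and x of slide_box in the frame of carrier_floor between -0.055 and 0.09 m and y of slide_box in the frame of carrier_floor between -0.008 and 0.008 m and angle between each of slide_box, tooth, echinoid's own z axis and vertical below 0.06 rad and angle between the x axis of each of slide_box, tooth, echinoid and the x axis of carrier_floor, either way round below 0.12 rad and linear speed of each of slide_box, tooth, echinoid below 0.02 m/s and z of tooth in the frame of carrier_floor between -0.004 and 0.004 m and x of tooth in the frame of carrier_floor between -0.055 and 0.09 m and y of tooth in the frame of carrier_floor between -0.008 and 0.008 m and z of echinoid in the frame of carrier_floor between -0.004 and 0.004 m and x of echinoid in the frame of carrier_floor between -0.055 and 0.09 m and y of echinoid in the frame of carrier_floor between -0.008 and 0.008 m and value of joint plate between 0.01 and 0.018 m); the robot touches nothing.
It fails at once if the jar, the probe pen or the loose echinoid is moved by more than 20 mm (distance of any of jar, pen, loose_urchin from where it was at the start of the episode above 0.02 m).
It also fails if it takes over 58 s, if anything falls off the work surface, if the arm or the gripper's body presses on something with over 40 N, if the wrist force passes 120 N, or if a joint passes its speed limit or range.

ROBOT

A 6-joint arm with a two-finger parallel gripper is mounted at the origin on the work surface. World frame = base frame: x ahead of the robot, y to its left, z up, the work surface at z = 0. Lengths are in mm, angles in rad, forces in N, time in s.
With the tool pointing down it reaches from about 350 to 875 mm from the base axis. Payload 4.2 kg.
Tool frame: the origin (TCP) lies at the very end of the fingers, on their centre line; the grasp point (between the pads) lies manip.pinch_z behind it (manip.pinch_z is the distance from the TCP to the grasp point, in mm); z points along the fingers, y is the line along which they close (so a half turn about z gives the same grasp; the last joint's range is limited). The gripper opens to 87 mm and grips with 3 to 60 N. Pads are 19 mm wide; open, the fingers measure 117 mm over their backs; the gripper's body (75 mm by 190 mm) begins 51 mm behind the grasp point.
Start: joints at [-1.085, 0.385, 0.008, 0, -1.194, -0.259], TCP at [140.556, -608.969, 222.55] pointing down, gripper open.
Joint ranges: [-3.14, 3.14], [-1.21, 2.06], [-1.07, 1.41], [-3.16, 2.05], [-2.99, -0.16], [-3.1, 3.1]. Speed limits (rad/s): [2.79, 2.79, 3.14, 3.14, 3.14, 3.14].

INTERFACE

Orientations are given as a unit quaternion [x, y, z, w].
In Python, from workcell import manip, optics gives the robot as it stands. The module is installed in compiled form; this text tells all that it offers.
- The arm moves only by the tool move_arm, never from a script. Its argument "plan" is a list of rows, each a list of 2 entries, a list of its own where there are three numbers: the shift along the tool's x, y, z in mm, then the turn about the tool's z in rad. A call has 1 to 12 rows; each row shifts and turns the commanded pose from where the row before left it, along the tool's axes as they then stand; what a row does not reach is not made up. A row lasts 1/10 s, in which the tool goes at most 50 mm and 8.59 degrees, less where a joint would pass 70% of its speed; a pose out of reach is approached as far as the arm can. A call is refused whole if a number of a shift passes 50 or a number of a turn 0.15, either way. A call with a gripper value outside its range is refused whole. "claw" is the closure, from 0 (fully open) to 1 (shut), set as the call begins (left out, the last holds). The fingers move at their own pace and stop on an object; "force" is the grip in N (left out, the last holds). Time passes only in rows, so rows that do not move let the fingers close. It gives the time, the measured TCP pose, the force, the opening and the grip force at its end, in the units of the state.
- manip.sense(): the state, without advancing time (a new reading comes with each control period).
- optics.read_camera(name): name is "side" or "top"; returns a dict with "pixels" (400x640x3 uint8, red, green, blue), "vfov" (degrees; the focal length in pixels is half the picture's height over the tangent of half this angle, whatever the lens; pixels are square), "cx", "cy" (the principal point, pixels), "view" (4x4, takes a point from world to camera coordinates). Camera axes: x right, y up, looking along -z (the intrinsics and any distortion apply to the point x, -y, -z); pixel columns grow to the right and rows downward; lengths in mm; the calibration is good to about 2 mm. A picture is of the moment at which its call begins. There is no depth.
- manip.hand_in(): hands the job in; it is judged then, once.
The state is a dict: "time_s": time; "joint_pos": joint angles; "dq": joint speeds; "joint_efforts": joint torques, N m; "ee_pos": TCP position; "tool_rot": TCP orientation; "force": force on the tool from outside, world axes, zero at the start; "torque": the same for the moment, N m; "grip_width": finger opening in mm; "grip_force": force on a finger pad.
Only numpy, scipy, OpenCV 4.12 (cv2) and the standard library are available. Lean on these libraries where they do the work, as an engineer would, in place of code of your own. Each camera call takes 0.05 s, during which the arm holds its last target. There are 200 camera calls.

## Working session

There is one attempt and no reset: what is moved stays moved. The work goes in short steps, Python scripts to look and compute and a tool call to move; the robot and the scene stay as the last step left them, time stands still between calls to the robot, and variables do not carry over. Pictures are saved under pics/ and viewed, at most 10 in all, crops included, and the job is handed in when it is done.

Besides the shell and the picture viewer there is one more tool, called after "Request:" as name(argument=value, ...) on one line, values as JSON. move_arm: Moves the arm, as the interface text tells. Its arguments: {"type":"object","properties":{"plan":{"type":"array","items":{"type":"array"}},"claw":{"type":"number"},"force":{"type":"number"}},"required":["plan"]}

```bash
mkdir -p pics; cat > h.py <<'E'
import numpy as np, cv2
from workcell import manip, optics
def cam(n,save=None):
    c=optics.read_camera(n)
    if save: cv2.imwrite('pics/'+save, c['pixels'][:,:,::-1])
    return c
def ray(c,u,v):
    f=200/np.tan(np.radians(c['vfov'])/2); V=np.array(c['view'])
    d=np.array([(u-c['cx'])/f,-(v-c['cy'])/f,-1]); R=V[:3,:3]
    return -R.T@V[:3,3], R.T@d
def on(c,u,v,z):
    o,d=ray(c,u,v); return (o+d*(z-o[2])/d[2])[:2]
def proj(c,p):
    f=200/np.tan(np.radians(c['vfov'])/2); V=np.array(c['view'])
    q=V[:3,:3]@np.array(p,float)+V[:3,3]
    return c['cx']+f*q[0]/-q[2], c['cy']-f*q[1]/-q[2]
E
python3 - <<'E'
from h import *
for n in('top','side'):
    c=cam(n,n+'0.png'); print({k:c[k] for k in c if k not in('pixels','view')}); print(np.round(ray(c,c['cx'],c['cy']),3))
print(manip.pinch_z, manip.sense())
E
```

```text
{'vfov': 57.010058041285504, 'cx': 316.1525786938319, 'cy': 201.24292896555025}
[[ 4.71252e+02 -1.11800e+00  7.98143e+02]
 [ 1.95000e-01  1.10000e-02 -9.81000e-01]]
{'vfov': 44.689807662841766, 'cx': 318.00709135447994, 'cy': 201.9951836197787}
[[ 4.38634e+02  7.00845e+02  8.37586e+02]
 [ 1.66000e-01 -6.62000e-01 -7.31000e-01]]
18.700000000000003 {'time_s': 0.1, 'joint_pos': array([-1.08542237e+00,  3.85476070e-01,  6.75819578e-03, -4.45034261e-04,
       -1.19400059e+00, -2.58623695e-01]), 'dq': array([ 0.0017577 , -0.00229201,  0.00311318,  0.00143931, -0.00101089,
       -0.00049663]), 'joint_efforts': array([ 1.55668135e-04, -3.91688526e+01,  1.87933856e+01,  4.23192054e+00,
        1.34571307e-02, -7.27536099e-05]), 'ee_pos': array([ 140.41787071, -608.46521394,  221.5679878 ]), 'tool_rot': array([-1.13050801e-01,  9.93588723e-01,  9.70511092e-04, -1.56645406e-04]), 'force': array([-0.28852651, -0.26184049, -0.63573456]), 'torque': array([ 0.02303595,  0.04019155, -0.00379308]), 'grip_force': 0.0, 'grip_width': 87.34377758968063}
```

View pics/top0.png

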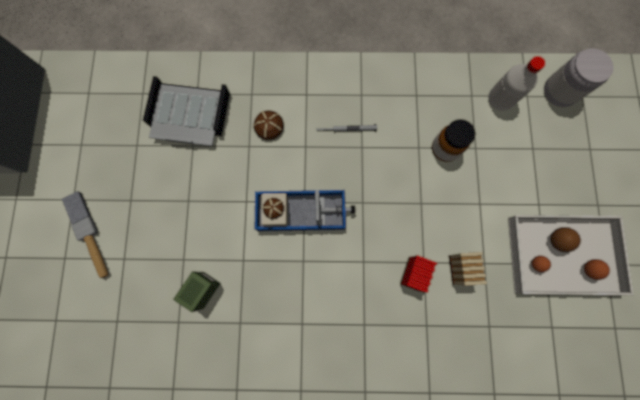

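View pics/side0.png

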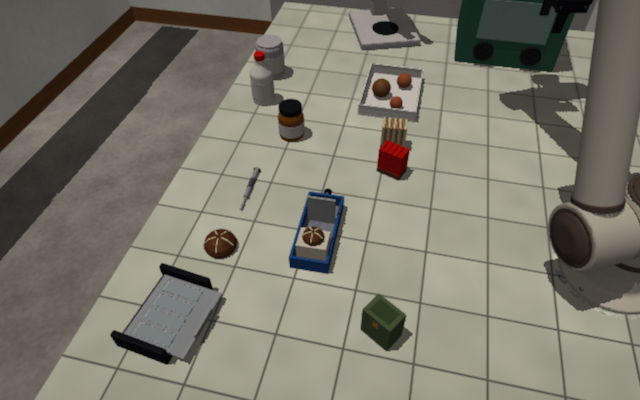

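The top view shows the carrier at (300,210), the green box at (197,290), the tooth at (468,269) and the red look-alike at (419,274). The side view shows the same layout.

```bash
python3 - <<'E'
from h import *
c=cam('top'); im=c['pixels'][:,:,::-1].copy()
a=cv2.resize(im[255:325,160:240],(400,350),interpolation=cv2.INTER_CUBIC)
b=cv2.resize(im[235:305,400:500],(400,280),interpolation=cv2.INTER_CUBIC)
d=cv2.resize(im[180:240,245:365],(800,400)[:2],interpolation=cv2.INTER_CUBIC)
out=np.zeros((600,800,3),np.uint8)
b=cv2.resize(b,(400,280)); out[:200]=0
d=cv2.resize(im[180:240,245:365],(500,250),interpolation=cv2.INTER_CUBIC)
out[:350,:400]=a; out[:280,400:]=b; out[350:,:500]=d
cv2.imwrite('pics/crop0.png',cv2.convertScaleAbs(out,alpha=1.5))
hsv=cv2.cvtColor(im,cv2.COLOR_BGR2HSV)
m=cv2.inRange(hsv,(100,120,50),(125,255,255)); m[:, :230]=0; m[:,370:]=0
r=cv2.minAreaRect(cv2.findNonZero(m)); P=cv2.boxPoints(r); print(r)
W=np.array([on(c,u,v,36) for u,v in P]); print(W.round(1), W.mean(0), [np.linalg.norm(W[i]-W[i-1]).round(1) for i in range(4)],[np.degrees(np.arctan2(*(W[i]-W[i-1])[::-1])).round(1) for i in range(4)])
for z in(0,76): print(on(c,196,290,z),on(c,468,269,z))
E
```

```text
((299.4215393066406, 210.18324279785156), (38.23004150390625, 89.43975067138672), 88.9583740234375)
[[642.1 139. ]
 [647.6 -50.8]
 [566.1 -52.1]
 [560.6 133.9]] [604.06733583  42.52909186] [np.float64(81.6), np.float64(189.9), np.float64(81.5), np.float64(186.0)] [np.float64(3.6), np.float64(-88.3), np.float64(-179.1), np.float64(91.7)]
[436.28950779 259.65147385] [ 487.01735902 -316.40769682]
[439.61867864 234.82072066] [ 485.51617416 -286.38553119]
```

View pics/crop0.png

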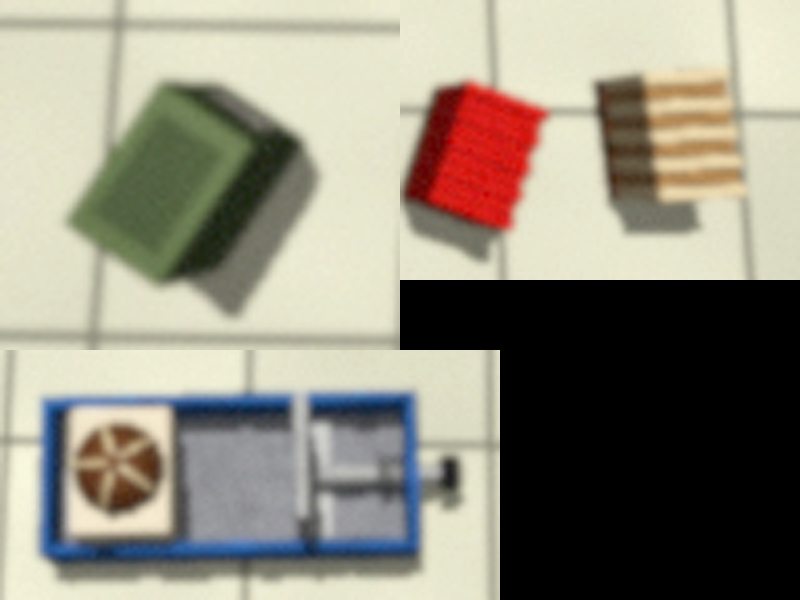

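The crops show clean top faces. Green corners in crop pixels are about (165,83), (255,150), (165,285) and (68,220); tooth corners are (640,75), (725,70), (745,195) and (658,200). The plate's front face is seen at crop x≈292.

Order from the left wall: echinoid, tooth, box, plate. The tooth can clear the low dome and push the box back by its top edge.

```bash
cat >> h.py <<'E'
def go(x,y,z,ydeg=None,s=None):
    """rows to reach TCP x,y,z with closing line at world angle ydeg (mod 180)"""
    from scipy.spatial.transform import Rotation as Ro
    s=s or manip.sense(); R=Ro.from_quat(s['tool_rot']).as_matrix()
    a=np.degrees(np.arctan2(R[1,1],R[0,1])); t=0
    if ydeg is not None: t=-np.radians((ydeg-a+90)%180-90)
    d=np.array([x,y,z])-s['ee_pos']
    # local axes if turn done first
    L=Ro.from_matrix(R)*Ro.from_euler('z',t)
    print('now',s['ee_pos'].round(1),'ydeg',round(a,1),'q6',s['joint_pos'][5].round(2),'turn',round(t,3),'local before',(R.T@d).round(1),'after turn',L.inv().apply(d).round(1),'t',round(s['time_s'],1),'grip',round(s['grip_width'],1))
E
python3 - <<'E'
from h import *
c=cam('top')
G=[(160+x/5,255+y/5) for x,y in((165,83),(255,150),(165,285),(68,220))]
T=[(400+(x-400)/4,235+y/4) for x,y in((640,75),(725,70),(745,195),(658,200))]
# carrier top corners, plate, echinoid block top: crop scale 500/120, 250/60
C=lambda x,y:(245+x*.24,180+(y-350)*.24)
def rep(n,P,z):
    W=np.array([on(c,u,v,z) for u,v in P]); E=np.roll(W,-1,0)-W
    print(n,W.mean(0).round(1),np.linalg.norm(E,axis=1).round(1),(np.degrees(np.arctan2(E[:,1],E[:,0]))%180).round(1)); return W
rep('green',G,76);rep('tooth',T,74)
rep('carrier',[C(41,399),C(415,394),C(418,553),C(43,557)],36)
rep('ech',[C(67,407),C(174,405),C(178,538),C(67,541)],56)
print('plate front top',on(c,*C(292,396),82),on(c,*C(294,517),82))
s=manip.sense();go(439,234,180,None)
E
```

```text
green [436.2 240.9] [44.2 58.9 45.4 61.4] [ 55.9 148.5  59.1 147.4]
tooth [ 486.4 -296.8] [41.4 59.4 41.7 59.4] [94.   4.9 93.9  4.6]
carrier [604.1  41.3] [190.6  81.3 187.2  81. ] [91.4  0.9 91.3  3.3]
ech [601.4  93.1] [53.1 66.4 54.1 66.9] [91.7  3.3 92.2  2.4]
plate front top [634.7255916   9.4087392] [576.2900007    7.71060222]
now [ 140.5 -608.6  221.9] ydeg 103.0 q6 -0.26 turn 0 local before [-480.3  753.9   42.8] after turn [-480.3  753.9   42.8] t 0.2 grip 86.9
```

Request:
move_arm(plan=[[[-34, 23, 2], 0], [[-34, 23, 2], 0], [[-34, 23, 2], 0], [[-34, 23, 2], 0], [[-34, 23, 2], 0], [[-34, 23, 2], 0], [[-34, 23, 2], 0], [[-34, 23, 2], 0], [[-34, 23, 2], 0], [[-34, 23, 2], 0], [[-34, 23, 2], 0], [[-34, 23, 2], 0]], claw=0)

```text
time_s: 1.4
ee_pos: [476.9, -246.8, 198.5]
tool_rot: [-0.113, 0.994, 0.0, 0.0]
force: [1.2, -0.6, -0.3]
grip_width: 87.1
grip_force: 0.0
```

Request:
move_arm(plan=[[[-6, 41, 0], 0], [[-6, 41, 0], 0], [[-6, 41, 0], 0], [[-6, 41, 0], 0], [[-6, 41, 0], 0], [[-6, 41, 0], 0], [[-6, 41, 0], 0], [[-6, 41, 0], 0], [[-6, 41, 0], 0], [[-6, 41, 0], 0], [[-6, 41, 0], 0], [[-6, 41, 0], 0]])

```text
time_s: 2.6
ee_pos: [435.0, 249.0, 198.6]
tool_rot: [-0.113, 0.994, 0.0, 0.0]
force: [1.1, 0.9, -0.7]
grip_width: 87.1
grip_force: 0.0
```

Request:
move_arm(plan=[[[0, 0, 0], -0.15], [[0, 0, 0], -0.15], [[0, 0, 0], -0.15], [[0, 0, 0], -0.15], [[0, 0, 0], -0.15], [[0, 0, 0], -0.035], [[0, 0, 0], 0]])

```text
time_s: 3.3
ee_pos: [435.5, 247.2, 198.4]
tool_rot: [-0.484, 0.875, 0.0, -0.0]
force: [-1.1, 0.7, 0.0]
grip_width: 87.0
grip_force: 0.0
```

```bash
python3 - <<'E'
from h import *
go(436,241,36,148)
c=cam('top','b.png')
E
```

```text
now [435.5 247.2 198.4] ydeg 148.0 q6 -1.4 turn -0.001 local before [  4.9  -3.8 162.4] after turn [  4.9  -3.8 162.4] t 3.3 grip 87.0
```

View pics/b.png

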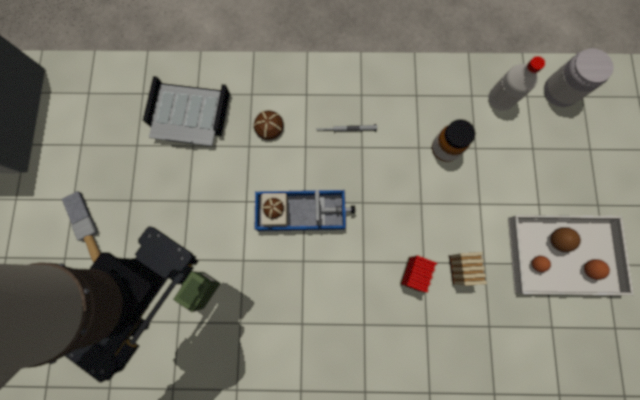

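The view shows the gripper above the box, displaced in the picture by parallax, with the box untouched at (197,290). Next I descend and grip.

Request:
move_arm(plan=[[[5, -4, 30], 0], [[0, 0, 35], 0], [[0, 0, 35], 0], [[0, 0, 30], 0], [[0, 0, 20], 0], [[0, 0, 10], 0], [[0, 0, 0], 0]])

```text
time_s: 4.05
ee_pos: [435.8, 240.4, 37.5]
tool_rot: [-0.484, 0.875, -0.0, -0.001]
force: [-0.3, 1.1, -0.4]
grip_width: 87.2
grip_force: 0.0
```

Request:
move_arm(plan=[[[0, 0, 0], 0], [[0, 0, 0], 0], [[0, 0, 0], 0], [[0, 0, 0], 0], [[0, 0, 0], 0], [[0, 0, 0], 0], [[0, 0, 0], 0], [[0, 0, 0], 0]], claw=1, force=35)

```text
time_s: 4.85
ee_pos: [436.6, 241.3, 39.4]
tool_rot: [-0.485, 0.875, 0.0, 0.001]
force: [-1.4, -0.2, 5.6]
grip_width: 64.0
grip_force: 35.0
```

Request:
move_arm(plan=[[[0, 0, -20], 0], [[0, 0, -40], 0], [[0, 0, -40], 0], [[0, 0, 0], -0.15], [[0, 0, 0], -0.15], [[0, 0, 0], -0.15], [[0, 0, 0], -0.135], [[0, 0, 0], 0]])

```text
time_s: 5.65
ee_pos: [435.5, 240.3, 137.6]
tool_rot: [0.716, -0.698, -0.0, 0.001]
force: [-0.6, -0.2, -3.8]
grip_width: 63.8
grip_force: 35.0
```

```bash
python3 - <<'E'
from h import *
go(604-.5,41.5-10.5+2,140,1.5)
E
```

```text
now [435.5 240.3 137.6] ydeg -178.6 q6 -0.81 turn -0.001 local before [ 211.5 -162.7   -2.5] after turn [ 211.7 -162.5   -2.5] t 5.7 grip 63.8
```

Request:
move_arm(plan=[[[34, -27, 0], 0], [[34, -27, 0], 0], [[34, -27, 0], 0], [[34, -27, 0], 0], [[34, -27, 0], 0], [[36, -28, 0], 0], [[0, 0, 0], 0], [[0, 0, 0], 0]])

```text
time_s: 6.45
ee_pos: [604.0, 38.1, 137.0]
tool_rot: [0.714, -0.7, -0.001, 0.001]
force: [-0.6, -0.5, -4.1]
grip_width: 63.8
grip_force: 35.0
```

```bash
python3 - <<'E'
from h import *
go(604,38,137,1.5)
c=cam('top');d=cam('side')
o=np.vstack([cv2.resize(c['pixels'][140:290,220:420,::-1],(600,450)),np.zeros((1,600,3),np.uint8)])
o2=cv2.resize(d['pixels'][140:290,270:370,::-1],(200,300))
cv2.imwrite('pics/c.png',np.hstack([cv2.resize(c['pixels'][150:250,230:370,::-1],(420,300)),cv2.resize(d['pixels'][120:290,230:400,::-1],(300,300))]).repeat(1,0))
E
```

```text
now [604.   38.1 137. ] ydeg -178.8 q6 -0.31 turn -0.005 local before [0.1 0.  0. ] after turn [0.1 0.  0. ] t 6.5 grip 63.8
```

View pics/c.png

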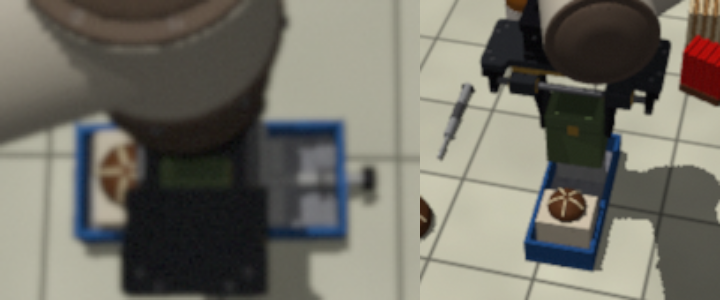

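The top view is mostly blocked by the wrist. The side view shows the box hanging in front of the plate, bottom edge from about (303,212) to (335,215), echinoid block in front of it.

```bash
python3 - <<'E'
from h import *
d=cam('side',"s1.png")
S=lambda x,y:(230+(x-420)/1.765,120+y/1.765)
print('box bottom front', on(d,*S(548,163),98),on(d,*S(604,167),98))
cv2.imwrite('pics/d.png',cv2.resize(d['pixels'][180:280,270:370,::-1],(600,600),interpolation=cv2.INTER_CUBIC))
E
```

```text
box bottom front [630.59262353  66.43544004] [566.23651146  58.04542276]
```

View pics/d.png

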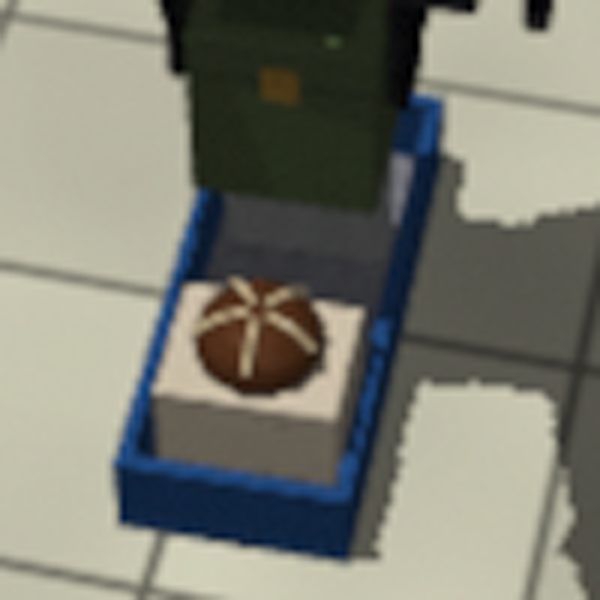

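The side crop shows box bottom corners at (193,185) and (375,210), carrier end top corners at (115,463) and (357,497), and block top corners at (180,285), (365,312), (350,420) and (152,395).

```bash
python3 - <<'E'
from h import *
d=cam('side')
S=lambda x,y:(270+x/6,180+y/6)
for n,p,z in(('box L',(193,185),98),('box R',(375,210),98),('wall L',(115,463),36),('wall R',(354,496),36),('farwall R',(443,98),36),('bl',(180,285),56),('br',(365,312),56),('fr',(350,420),56),('fl',(152,395),56)):
    print(n,on(d,*S(*p),z).round(1))
print(proj(d,(604,61,98)))
E
```

```text
box L [632.4  62.6]
box R [569.5  59.8]
wall L [642.2 138. ]
wall R [560.1 133.1]
farwall R [567.3 -55.1]
bl [635.9  72.8]
br [570.3  70.3]
fr [565.1 117.1]
fl [632.6 121.8]
(np.float64(315.8191999866439), np.float64(212.58149521538246))
```

Request:
move_arm(plan=[[[0, -1.5, 20], -0.008], [[0, 0, 20], 0], [[0, 0, 18], 0], [[0, 0, 0], 0], [[0, 0, 0], 0]])

```text
time_s: 7.15
ee_pos: [606.1, 40.1, 81.1]
tool_rot: [0.72, -0.694, 0.0, 0.0]
force: [-0.3, 0.4, -3.4]
grip_width: 64.4
grip_force: 35.0
```

```bash
python3 - <<'E'
from h import *
go(604,38,137,1.5)
d=cam('side')
cv2.imwrite('pics/e.png',cv2.resize(d['pixels'][180:280,270:370,::-1],(600,600),interpolation=cv2.INTER_CUBIC))
for y in (61,): print([proj(d,(x,y,40)) for x in (573,636)])
E
```

```text
now [606.1  40.1  81.1] ydeg -178.0 q6 -0.3 turn 0.009 local before [  2.    2.2 -55.9] after turn [  2.    2.2 -55.9] t 7.2 grip 64.4
[(np.float64(330.4486774950015), np.float64(233.29630723913573)), (np.float64(301.63658543546774), np.float64(228.18312365210772))]
```

View pics/e.png

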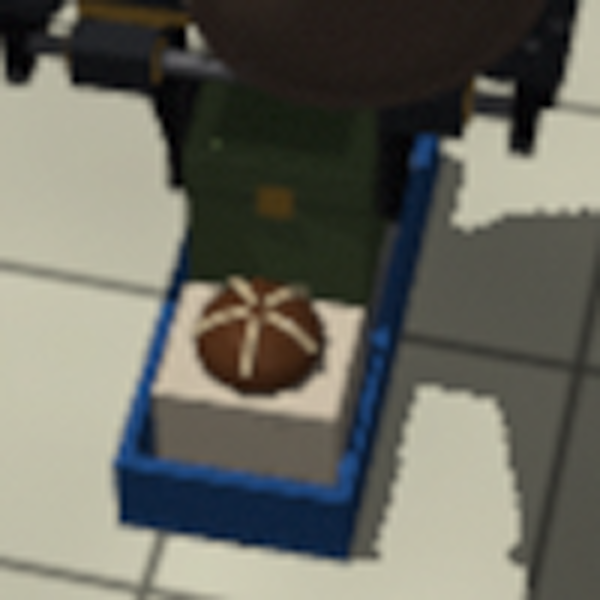

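The box bottom spans 190–380 px against the wall's inner edges at about 193–384, so it is centred to within about 1 mm. I shift it 1 mm towards the robot and lower.

Request:
move_arm(plan=[[[0, 1, 0], 0], [[0, 0, 5], 0], [[0, 0, 5], 0], [[0, 0, 5], 0], [[0, 0, 3], 0], [[0, 0, 0], 0]])

```text
time_s: 7.8
ee_pos: [604.8, 39.1, 61.7]
tool_rot: [0.719, -0.695, -0.0, 0.001]
force: [-0.3, -0.9, -3.6]
grip_width: 64.0
grip_force: 35.0
```

```bash
python3 - <<'E'
from h import *
s=manip.sense();print(s['force'],s['torque']);go(604,38,45,1.5)
E
```

```text
[-0.25602553 -0.90869648 -3.58950394] [ 0.01723133  0.08447123 -0.04489136]
now [604.8  39.1  61.7] ydeg -178.1 q6 -0.3 turn 0.008 local before [ 1.   0.8 16.8] after turn [ 1.   0.8 16.8] t 7.8 grip 64.0
```

Request:
move_arm(plan=[[[0, 0, 6], 0], [[0, 0, 6], 0], [[0, 0, 2], 0], [[0, 0, 0], 0]])

```text
time_s: 8.2
ee_pos: [604.8, 39.1, 47.9]
tool_rot: [0.719, -0.695, -0.0, 0.001]
force: [0.6, -0.1, -2.4]
grip_width: 64.0
grip_force: 35.0
```

Request:
move_arm(plan=[[[-4, 0, 0], 0], [[-4, 0, 0], 0], [[-4, 0, 0], 0], [[-3, 0, 0], 0], [[-2, 0, 0], 0], [[0, 0, 0], 0]])

```text
time_s: 8.8
ee_pos: [604.4, 55.9, 48.7]
tool_rot: [0.719, -0.695, 0.0, 0.0]
force: [0.4, -2.7, -2.3]
grip_width: 63.9
grip_force: 35.0
```

```bash
python3 - <<'E'
from h import *
s=manip.sense();print(s['force'],s['torque']);go(604,58,45,1.5)
E
```

```text
[ 0.42204979 -2.69637784 -2.25827043] [-1.02989101  0.03507614 -0.12301469]
now [604.4  55.9  48.7] ydeg -178.1 q6 -0.33 turn 0.008 local before [-2.1  0.3  3.7] after turn [-2.1  0.4  3.7] t 8.8 grip 63.9
```

Request:
move_arm(plan=[[[-1, 0, 0], 0], [[-1, 0, 0], 0], [[0, 0, 0], 0]])

```text
time_s: 9.1
ee_pos: [604.2, 56.2, 48.9]
tool_rot: [0.719, -0.695, 0.0, 0.001]
force: [0.2, -9.2, -1.8]
grip_width: 63.9
grip_force: 34.9
```

Request:
move_arm(plan=[[[-1, 0, 0], 0], [[-1, 0, 0], 0], [[0, 0, 0], 0]])

```text
time_s: 9.4
ee_pos: [604.0, 56.4, 49.1]
tool_rot: [0.718, -0.696, 0.001, 0.002]
force: [1.0, -15.0, 0.0]
grip_width: 63.9
grip_force: 34.9
```

```bash
python3 - <<'E'
from h import *
s=manip.sense();print(s['force'],s['torque'])
d=cam('side')
cv2.imwrite('pics/f.png',cv2.resize(d['pixels'][180:280,270:370,::-1],(600,600),interpolation=cv2.INTER_CUBIC))
E
```

```text
[  1.03497838 -14.99037727   0.01857042] [-4.39723104 -0.38578637 -0.39179386]
```

View pics/f.png

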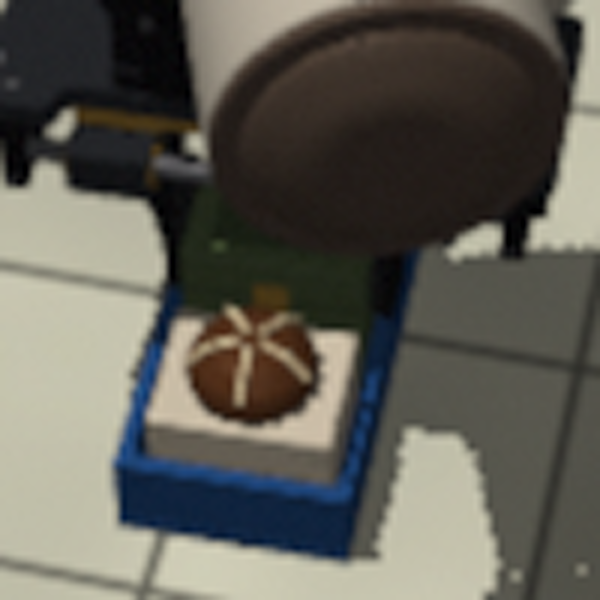

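The echinoid is at the left wall with its row edge in contact; the wrist reads 15 N. I draw the box back to the plate, set it down and release.

Request:
move_arm(plan=[[[3, 0, 0], 0], [[5, 0, 0], 0], [[5, 0, 0], 0], [[5, 0, 0], 0], [[5, 0, 0], 0], [[4, 0, 0], 0], [[2, 0, 1], 0], [[0, 0, 1], 0], [[0, 0, 1], 0], [[0, 0, 0], 0]])

```text
time_s: 10.45
ee_pos: [605.4, 31.4, 45.5]
tool_rot: [0.719, -0.695, 0.0, -0.0]
force: [-1.4, 0.2, -3.5]
grip_width: 63.4
grip_force: 35.0
```

```bash
python3 - <<'E'
from h import *
s=manip.sense();print(s['force'],s['torque']);go(604,28.4,45,1.5)
E
```

```text
[-1.41232501  0.24616563 -3.49225653] [0.06237054 0.11529584 0.00424184]
now [605.4  31.4  45.5] ydeg -178.0 q6 -0.28 turn 0.008 local before [2.9 1.5 0.5] after turn [3.  1.5 0.5] t 10.4 grip 63.4
```

Request:
move_arm(plan=[[[1, 0, 0], 0], [[1, 0, 0], 0], [[1, 0, 0], 0], [[0, 0, 1], 0], [[0, 0, 1], 0], [[0, 0, 0], 0]])

```text
time_s: 11.05
ee_pos: [605.6, 28.6, 45.4]
tool_rot: [0.719, -0.695, 0.0, -0.0]
force: [-4.4, 2.4, 7.5]
grip_width: 63.5
grip_force: 34.9
```

```bash
python3 - <<'E'
from h import *
s=manip.sense();print(s['force'],s['torque']);go(604,28.4,45,1.5)
E
```

```text
[-4.38237016  2.44800732  7.51144141] [ 0.78226019  1.50915344 -0.16736845]
now [605.6  28.6  45.4] ydeg -178.0 q6 -0.28 turn 0.008 local before [0.2 1.6 0.4] after turn [0.2 1.6 0.4] t 11.1 grip 63.5
```

Request:
move_arm(plan=[[[0, 0, 0], 0], [[0, 0, 0], 0], [[0, 0, 0], 0], [[0, 0, 0], 0], [[0, 0, -10], 0], [[0, 0, -30], 0], [[0, 0, -35], 0], [[0, 0, -35], 0], [[0, 0, 0], -0.05], [[0, 0, 0], 0]], claw=0)

```text
time_s: 12.05
ee_pos: [606.1, 28.4, 155.6]
tool_rot: [0.736, -0.677, 0.001, -0.002]
force: [-0.1, -0.5, -0.3]
grip_width: 86.8
grip_force: 0.0
```

```bash
python3 - <<'E'
from h import *
go(486.4,-296.8,150,4.7)
E
```

```text
now [606.1  28.4 155.6] ydeg -175.2 q6 -0.23 turn 0.002 local before [314.  146.6   4.9] after turn [314.3 146.    4.9] t 12.1 grip 86.8
```

Request:
move_arm(plan=[[[31, 15, 0], 0], [[31, 15, 0], 0], [[31, 15, 0], 0], [[31, 15, 0], 0], [[31, 15, 0], 0], [[31, 15, 0], 0], [[32, 14, 0], 0], [[32, 14, 0], 0], [[32, 14, 0], 0], [[32, 14, 0], 0], [[0, 0, 0], 0], [[0, 0, 0], 0]])

```text
time_s: 13.25
ee_pos: [485.4, -297.3, 152.7]
tool_rot: [0.735, -0.678, -0.001, 0.0]
force: [0.7, -0.3, 0.5]
grip_width: 86.9
grip_force: 0.0
```

```bash
python3 - <<'E'
from h import *
go(486.4,-296.8,37,4.7)
c=cam('top'); d=cam('side')
cv2.imwrite('pics/g.png',np.hstack([cv2.resize(c['pixels'][150:320,240:520,::-1],(494,300)),cv2.resize(d['pixels'][80:230,270:420,::-1],(300,300))]))
E
```

```text
now [ 485.4 -297.3  152.7] ydeg -175.3 q6 0.35 turn -0.001 local before [ -0.3  -1.2 115.7] after turn [ -0.3  -1.2 115.7] t 13.2 grip 86.9
```

View pics/g.png

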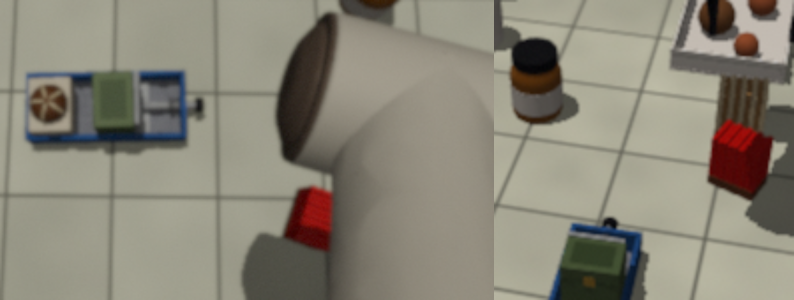

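The box stands against the plate, the echinoid is at the wall, and the tooth and the red object are undisturbed at crop (742,100) and (740,160).

```bash
python3 - <<'E'
from h import *
c=cam('top'); d=cam('side'); hsv=cv2.cvtColor(c['pixels'],cv2.COLOR_RGB2HSV)
print('tips in side',[np.round(proj(d,p),0) for p in((485,-297,152),(535,-297,152),(435,-297,152),(485,-297,37))])
def m(lo,hi,x0,x1,z):
    k=cv2.inRange(hsv,lo,hi); k[:,:x0]=0;k[:,x1:]=0;k[:175]=0;k[245:]=0
    cs=max(cv2.findContours(k,0,2)[0],key=cv2.contourArea); P=cv2.boxPoints(cv2.minAreaRect(cs)); W=np.array([on(c,u,v,z) for u,v in P]);E=np.roll(W,-1,0)-W
    print(W.mean(0).round(1),np.linalg.norm(E,axis=1).round(1),(np.degrees(np.arctan2(E[:,1],E[:,0]))%180).round(1))
m((35,40,60),(85,255,255),240,370,82)
m((0,5,150),(30,90,255),240,290,56)
m((100,120,50),(125,255,255),240,370,36)
E
```

```text
tips in side [array([399.,  98.]), array([378.,  95.]), array([420., 100.]), array([394., 135.])]
[604.7  31.7] [45.  63.6 44.3 63.6] [93.3  3.3 93.3  4. ]
[648.4 106.5] [85.7 51.1 84.6 51.2] [90.6  1.5 90.6  2.8]
[606.2 -22.8] [57.3 78.9 56.1 78.9] [ 90.6 179.9  90.6   0.7]
```

Request:
move_arm(plan=[[[0, -1, 30], 0], [[0, 0, 30], 0], [[0, 0, 25], 0], [[0, 0, 15], 0], [[0, 0, 10], 0], [[0, 0, 5], 0], [[0, 0, 0], 0]])

```text
time_s: 14.15
ee_pos: [487.5, -296.4, 38.4]
tool_rot: [0.736, -0.677, -0.0, 0.0]
force: [0.2, -0.4, -1.2]
grip_width: 87.0
grip_force: 0.0
```

Request:
move_arm(plan=[[[0, 0, 0], 0], [[0, 0, 0], 0], [[0, 0, 0], 0], [[0, 0, 0], 0], [[0, 0, 0], 0], [[0, 0, 0], 0], [[0, 0, 0], 0], [[0, 0, 0], 0]], claw=1, force=35)

```text
time_s: 14.95
ee_pos: [487.6, -296.9, 39.0]
tool_rot: [0.736, -0.677, 0.0, -0.0]
force: [-0.1, 1.4, 4.3]
grip_width: 61.8
grip_force: 34.9
```

Request:
move_arm(plan=[[[0, 0, -20], 0], [[0, 0, -40], 0], [[0, 0, -40], 0], [[0, 0, -5], 0.055], [[0, 0, 0], 0]])

```text
time_s: 15.45
ee_pos: [487.6, -296.7, 144.4]
tool_rot: [0.717, -0.697, 0.001, -0.001]
force: [-0.2, -0.5, -2.3]
grip_width: 61.4
grip_force: 34.9
```

```bash
python3 - <<'E'
from h import *
go(603.5,69,145,1.7)
E
```

```text
now [ 487.6 -296.7  144.4] ydeg -178.4 q6 0.29 turn -0.001 local before [-3.623e+02 -1.263e+02 -3.000e-01] after turn [-3.621e+02 -1.267e+02 -3.000e-01] t 15.4 grip 61.4
```

Request:
move_arm(plan=[[[-31, -11, 0], 0], [[-31, -11, 0], 0], [[-31, -11, 0], 0], [[-31, -11, 0], 0], [[-31, -11, 0], 0], [[-31, -11, 0], 0], [[-31, -11, 0], 0], [[-31, -10, 0], 0], [[-31, -10, 0], 0], [[-31, -10, 0], 0], [[-31, -10, 0], 0], [[-31, -10, 0], 0]])

```text
time_s: 16.65
ee_pos: [602.2, 79.7, 140.8]
tool_rot: [0.718, -0.696, -0.001, 0.002]
force: [-0.2, 0.3, -2.3]
grip_width: 61.6
grip_force: 34.9
```

Request:
move_arm(plan=[[[0, 0, 0], 0], [[0, 0, 0], 0], [[0, 0, 0], 0]])

```text
time_s: 16.95
ee_pos: [602.3, 77.9, 141.9]
tool_rot: [0.717, -0.697, -0.001, 0.002]
force: [-0.0, -1.2, -1.4]
grip_width: 61.6
grip_force: 34.9
```

```bash
python3 - <<'E'
from h import *
go(604,78,117,1.7)
d=cam('side')
cv2.imwrite('pics/h.png',cv2.resize(d['pixels'][150:280,250:380,::-1],(600,600),interpolation=cv2.INTER_CUBIC))
print(proj(d,(604+31,78+21,105)),proj(d,(604-31,78+21,105)))
E
```

```text
now [602.3  77.9 141.9] ydeg -178.4 q6 -0.37 turn -0.001 local before [-0.1 -1.8 24.9] after turn [-0.1 -1.8 24.9] t 16.9 grip 61.6
(np.float64(296.10430670463796), np.float64(221.55016429971093)) (np.float64(326.5544685147339), np.float64(226.8932473026929))
```

View pics/h.png

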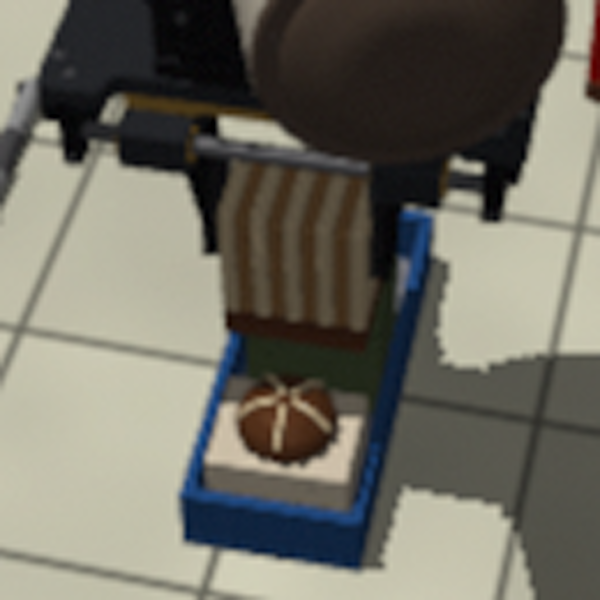

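The last view shows the tooth held upright, bottom edge from (228,330) to (368,348) in the crop. The gap to the box behind it is open and the echinoid is at the wall in front. I lower it to dome height.

Request:
move_arm(plan=[[[0, -2, 10], 0], [[0, 0, 10], 0], [[0, 0, 5], 0], [[0, 0, 0], 0], [[0, 0, 0], 0]])

```text
time_s: 17.5
ee_pos: [605.5, 78.6, 118.4]
tool_rot: [0.717, -0.697, 0.0, 0.0]
force: [0.8, -0.3, -2.9]
grip_width: 61.7
grip_force: 34.9
```

```bash
python3 - <<'E'
from h import *
s=manip.sense();print(s['force'],s['torque']);go(604.3,73,117,1.7)
E
```

```text
[ 0.81018795 -0.26220433 -2.85908563] [0.04186176 0.06406723 0.03830511]
now [605.5  78.6 118.4] ydeg -178.3 q6 -0.37 turn -0.001 local before [5.6 1.4 1.4] after turn [5.6 1.4 1.4] t 17.5 grip 61.7
```

Request:
move_arm(plan=[[[2, 1, 1.4], 0], [[3, 0, 0], 0], [[2, 0, 0], 0], [[2, 0, 0], 0], [[0, 0, 0], 0]], force=60)

```text
time_s: 18.0
ee_pos: [605.6, 72.4, 118.2]
tool_rot: [0.717, -0.697, -0.0, -0.003]
force: [-2.2, 8.8, -0.1]
grip_width: 61.6
grip_force: 59.9
```

Request:
move_arm(plan=[[[2, 0, 0], 0], [[2, 0, 0], 0], [[2, 0, 0], 0], [[0, 0, 0], 0]])

```text
time_s: 18.4
ee_pos: [605.8, 66.7, 118.3]
tool_rot: [0.717, -0.697, -0.0, -0.003]
force: [-2.0, 8.7, 0.7]
grip_width: 61.8
grip_force: 59.9
```

```bash
python3 - <<'E'
from h import *
s=manip.sense();print(s['force'],s['torque']);go(604.3,56,117,1.7)
E
```

```text
[-1.96296686  8.65954533  0.71092571] [2.98726867 0.63120528 0.06877459]
now [605.8  66.7 118.3] ydeg -178.3 q6 -0.34 turn -0.0 local before [10.6  1.8  1.2] after turn [10.6  1.8  1.2] t 18.4 grip 61.8
```

Request:
move_arm(plan=[[[2, 1, 0], 0], [[2, 0, 0], 0], [[2, 0, 0], 0], [[2, 0, 0], 0], [[2, 0, 0], 0], [[2, 0, 0], 0], [[0, 0, 0], 0]])

```text
time_s: 19.1
ee_pos: [605.8, 54.9, 118.2]
tool_rot: [0.718, -0.696, 0.0, -0.004]
force: [0.2, 9.7, -1.3]
grip_width: 61.3
grip_force: 59.9
```

Request:
move_arm(plan=[[[0, 0, 4], 0], [[0, 0, 4], 0], [[0, 0, 4], 0], [[0, 0, 0], 0]])

```text
time_s: 19.5
ee_pos: [607.1, 55.6, 107.0]
tool_rot: [0.718, -0.696, 0.001, -0.005]
force: [-0.4, 9.9, 0.1]
grip_width: 61.5
grip_force: 59.9
```

```bash
python3 - <<'E'
from h import *
s=manip.sense();print(s['force'],s['torque']);go(604.3,55,45,1.7)
c=cam('top')
cv2.imwrite('pics/i.png',c['pixels'][:,:,::-1])
E
```

```text
[-0.35883864  9.85357364  0.07235897] [ 3.36530885 -0.08962013  0.24439645]
now [607.1  55.6 107. ] ydeg -178.2 q6 -0.32 turn 0.001 local before [ 0.8  3.3 62. ] after turn [ 0.8  3.3 62. ] t 19.5 grip 61.5
```

Request:
move_arm(plan=[[[0, 1.5, 5], 0], [[0, 0, 6], 0], [[0, 0, 6], 0], [[0, 0, 6], 0], [[0, 0, 4], 0], [[0, 0, 0], 0], [[0, 0, 0], 0]])

```text
time_s: 20.25
ee_pos: [606.2, 55.5, 80.1]
tool_rot: [0.718, -0.696, 0.002, -0.005]
force: [1.2, 9.1, -0.2]
grip_width: 61.9
grip_force: 59.9
```

```bash
python3 - <<'E'
from h import *
s=manip.sense();print(s['force'],s['torque']);go(604.3,55,45,1.7)
d=cam('side')
f=d['pixels']
S=cv2.cvtColor(f,cv2.COLOR_RGB2HSV)
# plinth (dark brown) vs blue walls on rows near bottom of tooth
for v in range(222,250,3):
    r=S[v,280:350]; b=((r[:,0]>100)&(r[:,0]<125)&(r[:,1]>120)); br=((r[:,0]<20)&(r[:,1]>60))
    print(v,'blue',280+np.flatnonzero(b),'brown',(280+np.flatnonzero(br))[[0,-1]] if br.any() else '')
E
```

```text
[ 1.24891164  9.10492649 -0.15201369] [ 3.12129228 -0.29293588  0.35379773]
now [606.2  55.5  80.1] ydeg -178.2 q6 -0.32 turn 0.002 local before [ 0.6  2.2 35.1] after turn [ 0.6  2.2 35.1] t 20.2 grip 61.9
222 blue [335 336 337 338] brown [302 332]
225 blue [334 335 336 337 338] brown [301 331]
228 blue [298 299 334 335 336 337] brown [301 330]
231 blue [297 298 333 334 335 336] brown [301 330]
234 blue [297 333 334 335 336] brown [304 329]
237 blue [296 332 333 334 335] brown [302 321]
240 blue [295 331 332 333 334] brown [301 322]
243 blue [294 295 330 331 332 333 334] brown [302 322]
246 blue [293 294 330 331 332 333] brown [303 320]
249 blue [292 293 329 330 331 332] brown [308 316]
```

Request:
move_arm(plan=[[[0, 0, 5], 0], [[0, 0, 5], 0], [[0, 0, 5], 0], [[0, 0, 0], 0]])

```text
time_s: 20.7
ee_pos: [606.4, 55.4, 65.1]
tool_rot: [0.718, -0.696, 0.002, -0.005]
force: [2.1, 9.2, -1.4]
grip_width: 61.7
grip_force: 59.9
```

Request:
move_arm(plan=[[[0, 0, 5], 0], [[0, 0, 5], 0], [[0, 0, 4], 0], [[0, 0, 2], 0], [[0, 0, 0], 0]])

```text
time_s: 21.2
ee_pos: [606.8, 55.5, 49.6]
tool_rot: [0.718, -0.696, 0.002, -0.005]
force: [2.4, 9.9, 0.9]
grip_width: 61.5
grip_force: 59.9
```

```bash
python3 - <<'E'
from h import *
s=manip.sense();print(s['force'],s['torque']);go(604.3,55,45,1.7)
E
```

```text
[2.39146808 9.89496779 0.93831216] [ 2.88264088 -0.33888871  0.37062069]
now [606.8  55.5  49.6] ydeg -178.1 q6 -0.32 turn 0.003 local before [0.4 2.6 4.5] after turn [0.4 2.6 4.5] t 21.2 grip 61.5
```

Request:
move_arm(plan=[[[0, 0, 2], 0], [[0, 0, 1.5], 0], [[0, 0, 1], 0], [[0, 0, 0.5], 0], [[0, 0, 0], 0]])

```text
time_s: 21.7
ee_pos: [606.9, 55.5, 45.3]
tool_rot: [0.719, -0.695, 0.002, -0.005]
force: [0.3, 11.2, 4.2]
grip_width: 61.6
grip_force: 59.9
```

Request:
move_arm(plan=[[[-1, 0, 0.5], 0], [[-1, 0, 0.5], 0], [[-1, 0, 0], 0], [[-1, 0, 0], 0], [[0, 0, 0], 0]])

```text
time_s: 22.2
ee_pos: [606.8, 56.6, 45.2]
tool_rot: [0.719, -0.695, 0.003, -0.004]
force: [0.5, 0.8, 8.1]
grip_width: 61.8
grip_force: 59.9
```

```bash
python3 - <<'E'
from h import *
s=manip.sense();print(s['force'],s['torque']);go(604.3,58.4,45,1.7)
E
```

```text
[0.45402214 0.78041862 8.11865692] [ 0.24292764 -0.05361411  0.26050395]
now [606.8  56.6  45.2] ydeg -178.1 q6 -0.33 turn 0.003 local before [-1.8  2.4  0.2] after turn [-1.8  2.4  0.2] t 22.2 grip 61.8
```

Request:
move_arm(plan=[[[0, 0, 0], 0], [[0, 0, 0], 0], [[0, 0, 0], 0], [[0, 0, 0], 0], [[0, 0, -10], 0], [[0, 0, -30], 0], [[0, 0, -40], 0], [[0, 0, -40], 0]], claw=0)

```text
time_s: 23.0
ee_pos: [602.3, 55.4, 162.7]
tool_rot: [0.717, -0.697, -0.0, 0.001]
force: [1.0, 0.9, -0.5]
grip_width: 86.6
grip_force: 0.0
```

Request:
move_arm(plan=[[[10, 30, -10], 0], [[10, 40, 0], 0], [[10, 40, 0], 0], [[10, 40, 0], 0], [[10, 40, 0], 0], [[30, 10, 0], 0], [[40, 0, 0], 0], [[40, 0, 0], 0], [[40, 0, 0], 0], [[40, 0, 0], 0], [[0, 0, 0], 0]])

```text
time_s: 24.1
ee_pos: [409.6, -193.5, 171.6]
tool_rot: [0.715, -0.699, 0.0, 0.0]
force: [-0.2, 0.2, 0.3]
grip_width: 87.4
grip_force: 0.0
```

```bash
python3 - <<'E'
from h import *
go(604,0,200)
c=cam('top','j.png'); d=cam('side','k.png')
# echinoid/tooth/box/plate column scan on top view along the row centre, plus colour profile
print([ (u,*map(int,c['pixels'][222,u])) for u in range(252,352,2)])
hsv=cv2.cvtColor(c['pixels'],cv2.COLOR_RGB2HSV)
k=cv2.inRange(hsv,(35,40,60),(85,255,255)); k[:,:240]=0;k[:,370:]=0
cs=max(cv2.findContours(k,0,2)[0],key=cv2.contourArea); P=cv2.boxPoints(cv2.minAreaRect(cs)); W=np.array([on(c,u,v,82) for u,v in P]);E=np.roll(W,-1,0)-W
print('box',W.mean(0).round(1),np.linalg.norm(E,axis=1).round(1),(np.degrees(np.arctan2(E[:,1],E[:,0]))%180).round(1))
cc=lambda y,z:proj(c,(592,y,z))[0]
print('pred cols: walltop in',cc(131,36),'ech L/R z56',cc(131,56),cc(81,56),'tooth R z80',cc(38,80),'box R',cc(-6,82))
E
```

```text
now [ 409.6 -193.5  171.6] ydeg -178.7 q6 0.1 turn 0 local before [-188.9 -198.9  -28.4] after turn [-188.9 -198.9  -28.4] t 24.1 grip 87.4
[(252, 161, 160, 145), (254, 122, 125, 123), (256, 151, 144, 132), (258, 165, 157, 139), (260, 167, 159, 141), (262, 166, 158, 141), (264, 162, 154, 137), (266, 162, 154, 137), (268, 165, 156, 139), (270, 163, 155, 137), (272, 164, 155, 138), (274, 164, 157, 138), (276, 163, 155, 137), (278, 153, 146, 128), (280, 102, 95, 78), (282, 78, 69, 53), (284, 77, 69, 53), (286, 76, 66, 50), (288, 78, 71, 56), (290, 79, 71, 57), (292, 75, 68, 52), (294, 76, 67, 52), (296, 75, 68, 52), (298, 73, 65, 51), (300, 55, 55, 38), (302, 50, 57, 38), (304, 48, 57, 38), (306, 46, 53, 35), (308, 46, 55, 36), (310, 48, 54, 36), (312, 46, 52, 38), (314, 46, 52, 36), (316, 41, 48, 29), (318, 40, 47, 32), (320, 41, 47, 31), (322, 39, 45, 33), (324, 49, 47, 46), (326, 63, 62, 61), (328, 110, 110, 108), (330, 134, 134, 133), (332, 112, 112, 114), (334, 103, 102, 106), (336, 102, 103, 107), (338, 102, 103, 106), (340, 102, 103, 107), (342, 66, 73, 89), (344, 43, 69, 106), (346, 118, 121, 115), (348, 157, 156, 139), (350, 158, 156, 139)]
box [605.6  17.1] [62.4 43.9 62.4 43.2] [ 1.2 90.6  0.5 90.6]
pred cols: walltop in 257.11358901677704 ech L/R z56 255.48856986998948 279.91767186891343 tooth R z80 300.356642048527 box R 322.6166891167669
```

The measured columns show no gaps: echinoid to 279, tooth 280–299, box 300–323, then the plate. The box centre moved back 14.6 mm from where it touched the plate at rest, which matches the 14 mm of travel expected.

```bash
python3 -c "
from workcell import manip
print(manip.hand_in())"
```

```text
the job is handed in; nothing more can be done
None
```

I packed the row in the order echinoid, tooth, slide box and handed the job in at about 24 s; the final top view measured no gaps and about 14 mm of plate travel, but the hand-in gave no verdict.

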